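Nest the ink-mixing bowls and hold the self-closing drawer open

ROBOT

A 7-joint arm with a two-finger parallel gripper is mounted at the origin on the work surface. World frame = base frame: x ahead of the robot, y to its left, z up, the work surface at z = 0. Lengths are in m, angles in rad, forces in N, time in s.
With the tool pointing down it reaches from about 0.4 to 0.85 m from the base axis. Payload 4.5 kg.
Tool frame: the origin (TCP) lies on the centre line of the jaws, within the pads' length; the fingertips stand ahead of it and the grasp point (between the pads) lies 2 mm behind it (env.finger_overhang is the z of the fingertips in the tool frame, in m); z points along the fingers, y is the line along which they close (so a half turn about z gives the same grasp; the last joint's range is limited). The gripper opens to 85 mm and grips with 20 to 120 N. Pads are 22 mm wide; open, the fingers measure 114 mm over their backs; the gripper's body (76 mm by 85 mm) begins 54 mm behind the grasp point. The pads swing forward as they close: fully open they stand 13 mm farther back than shut.
Start: joints at [-1.175, 0.689, -0.195, 1.565, 0.157, 0.902, -0.215], TCP at [0.221, 0.585, 0.248] pointing down, gripper open.
Joint ranges: [-3.01, 3.01], [-0.46, 2.08], [-1.47, 1.51], [0.13, 2.56], [-1, 4.14], [0.04, 2.09], [-2.66, 2.66]. Speed limits (rad/s): [2.57, 2.57, 3.14, 3.14, 3.14, 3.14, 3.14].

INTERFACE

Orientations are given as a 3x3 rotation matrix whose columns are the frame's x, y, z axes.
In Python, from rig import env gives the robot as it stands.
- The arm moves only by the shell command python3 -m handwheel 'ROWS' [FORCE]. ROWS is a JSON object of lists of equal length, an entry for each row: "jaw": the opening, from 0 (shut) to 1 (fully open); "travel": the shift along the tool's x, y, z in m, a list of three; "turn": the turn, a rotation vector about the tool's x, y, z in degrees, a list of three. A call has 1 to 12 rows; each row shifts and turns the commanded pose from where the row before left it, along the tool's axes as they then stand; what a row does not reach is not made up. A row lasts 1/12 s, in which the tool goes at most 41.7 mm and 7.16 degrees, less where a joint would pass 70% of its speed; a pose out of reach is approached as far as the arm can. A call with a gripper value outside its range is refused whole. The fingers move at their own pace and stop on an object; FORCE is the grip in N (left out, the last holds). Time passes only in rows, so rows that do not move let the fingers close. It gives the time, the measured TCP pose, the force, the opening and the grip force at its end, in the units of the state.
- env.state(): the state, without advancing time (a new reading comes with each control period).
- env.grab_frame(name): name is "scene" or "top" or "wrist"; returns the picture (420x560x3 uint8, red, green, blue); there is no depth.
- env.camera_model(name): a dict with "fx", "fy", "cx", "cy" (pixels), "extrinsics" (4x4, takes a point from world to camera coordinates). Camera axes: x right, y down, z forward; pixel columns grow to the right and rows downward; lengths in m; the calibration is good to about 2 mm. A picture is of the moment at which its call begins: read the wrist's pose just before it. camera_model takes no time and is no camera call; for the wrist camera it gives the pose at the moment of the call.
- env.sign_off(): hands the job in; it is judged then, once.
The state is a dict: "time_s": time; "joints": joint angles; "joint_vel": joint speeds; "effort": joint torques, N m; "ee_pos": TCP position; "eef_rot": TCP orientation; "ft_force": force on the tool from outside, world axes, zero at the start; "moment": the same for the moment, N m; "opening": finger opening in m; "grip_force": force on a finger pad.
Only numpy, scipy, OpenCV 4.12 (cv2) and the standard library are available. Lean on these libraries where they do the work, as an engineer would, in place of code of your own. Each camera call takes 0.05 s, during which the arm holds its last target. There are 200 camera calls.

TASK

Help me put the mixing bowls away: nest the three stoneware bowls on the table, the small one in the middle one and the middle one in the large one, each set down gently and sitting flat. Then pull the self-closing upper drawer of the little cabinet out until the divider behind its empty front compartment is level with the front edge of the cabinet, and finish while still holding it there, so that I can lower the nested bowls in. Leave the ink bottles where they stand.

Things in the scene. Friction and masses are not known exactly. Their poses are not given: they have to be found in the camera images.
- bowl_large: Largest of three like-shaped off-white stoneware bowls, loose on the table: 156 mm across the rim, 60 mm tall, foot 88 mm across, wall 6 mm thick, floor 9 mm thick, about 0.42 kg. The outer side flares from the foot to 132 mm across at 24 mm height, then to the rim. Origin at the centre of its underside, z up through the mouth.
- bowl_middle: Middle bowl, loose on the table: 106 mm across the rim, 57 mm tall, foot 60 mm across, wall 6 mm thick, floor 9 mm thick, about 0.22 kg; outer side 88 mm across at 22 mm height. Nested, its origin lies 9 mm above that of the large bowl and its rim 6 mm above the large rim; it can be carried by pinching the wall at the rim. Origin at the centre of its underside, z up.
- bowl_small: Smallest bowl, loose on the table: 58 mm across the rim, 51 mm tall, foot 36 mm across, wall 6 mm thick, floor 9 mm thick, about 0.09 kg; outer side 49 mm across at 18 mm height. Nested, its origin lies 9 mm above that of the middle bowl and its rim 3 mm above the middle rim; pinch the wall at the rim. Origin at the centre of its underside, z up.
- drawer (a joint): Travel of the upper drawer in m, along the cabinet's own -x (axes at cabinet_edge): 0 shut, 0.22 at its end stop. A spring pulls it shut, about 4 N at 0 and 10 N at 0.165 (friction 1 N), so it runs back when let go. Inside are an empty front compartment (165 mm deep, 198 wide), then a metal divider. At 0.165 the divider's front face is level with the cabinet's front edge.
- drawer_handle (a point): Middle of the upper drawer's pull, a level round steel bar 12 mm thick and 110 mm long (along the cabinet's y), its axis 40 mm in front of the drawer front (34 mm clear behind the bar), 135 mm above the table, 35 mm below the cabinet's top. Moves with the drawer; axes as the cabinet's. It can be pinched from above with the fingers one before and one behind the bar.
- cabinet_edge (a point): Middle of the front edge of the cabinet's top, 170 mm up: the mark that the divider is brought level with. The cabinet is a fixed grey steel unit with white drawer fronts, 300 mm deep, 240 wide, 170 tall. Axes: x from this edge to its back, y along the edge, z up. Shut drawer fronts are 14 mm thick, outside this edge. The lower drawer stays shut. Nothing stands on top.
- bottle_a: Ink bottle with a white dropper bulb, 33 mm across and 107 mm tall, standing loose on the table; origin at the centre of its underside, z up. Not part of the job.
- bottle_b: Ink bottle with a white dropper bulb, 33 mm across and 107 mm tall, standing loose on the table; origin at the centre of its underside, z up. Not part of the job.
- bottle_c: Ink bottle with a white dropper bulb, 33 mm across and 107 mm tall, standing loose on the table; origin at the centre of its underside, z up. Not part of the job.
Not all that is in view belongs to the job. What is shaped like the bottle_a but blue, green or red is not meant.

How it is judged:
By the outcome, as a careful person would: the job done as asked, in the order asked, and still so for the second after the job is handed in, while the arm keeps its last pose, push and grip.
It also fails if it takes over 72 s, if anything falls off the work surface, if the arm or the gripper's body presses on something with over 40 N, if the wrist force passes 120 N, or if a joint passes its speed limit or range.

## Working session

There is one attempt and no reset: what is moved stays moved. The work goes in short steps, Python scripts to look and compute and a shell command to move; the robot and the scene stay as the last step left them, time stands still between calls to the robot, and variables do not carry over. Pictures are saved under pics/ and viewed, at most 10 in all, crops included, and the job is handed in when it is done.

```bash
mkdir -p pics; ls; python3 - <<'E'
from rig import env
import cv2,numpy as np
np.set_printoptions(precision=4,suppress=True)
s=env.state(); print(s['time_s'],s['ee_pos'],s['eef_rot'],env.finger_overhang,s['opening'])
for n in ['scene','top']:
    im=env.grab_frame(n); cv2.imwrite(f'pics/{n}0.png',cv2.resize(im[:,:,::-1],(784,588),interpolation=cv2.INTER_CUBIC))
    print(n,env.camera_model(n))
E
```

```text
pics
0.0 [0.2211 0.5839 0.2475] [[-0.9353  0.3539 -0.0005]
 [ 0.3539  0.9353 -0.0018]
 [-0.0002 -0.0019 -1.    ]] 0.017 0.08550752812539031
scene {'fx': 461.81256881578025, 'fy': 461.81256881578025, 'cx': 281.65088073358953, 'cy': 203.4486529406075, 'extrinsics': array([[ 0.7691,  0.6391, -0.0078, -0.4859],
       [ 0.4893, -0.5966, -0.6362, -0.235 ],
       [-0.4112,  0.4855, -0.7715,  1.5237],
       [ 0.    ,  0.    ,  0.    ,  1.    ]])}
top {'fx': 395.5144526170683, 'fy': 395.5144526170683, 'cx': 278.4163687130171, 'cy': 210.05912774968579, 'extrinsics': array([[-0.0123, -0.9998, -0.0163, -0.0052],
       [-0.9916,  0.0143, -0.1283,  0.6324],
       [ 0.1285,  0.0146, -0.9916,  1.1393],
       [ 0.    ,  0.    ,  0.    ,  1.    ]])}
```

View pics/scene0.png

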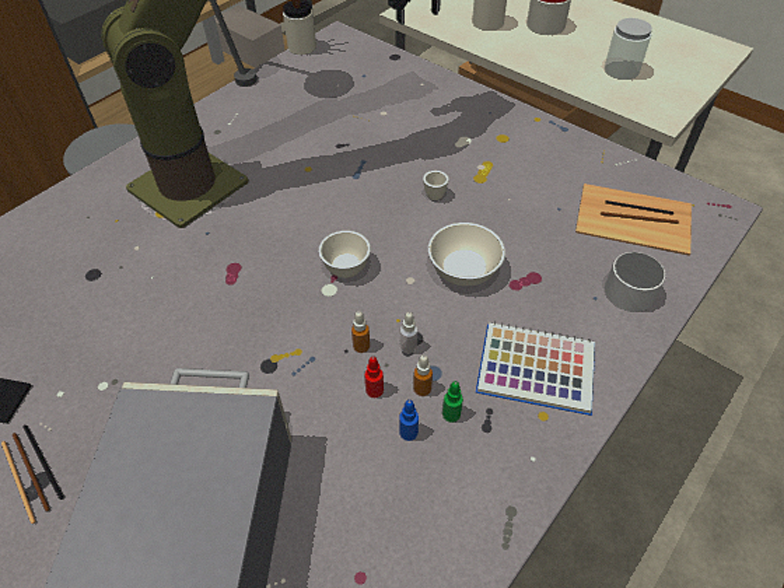

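View pics/top0.png

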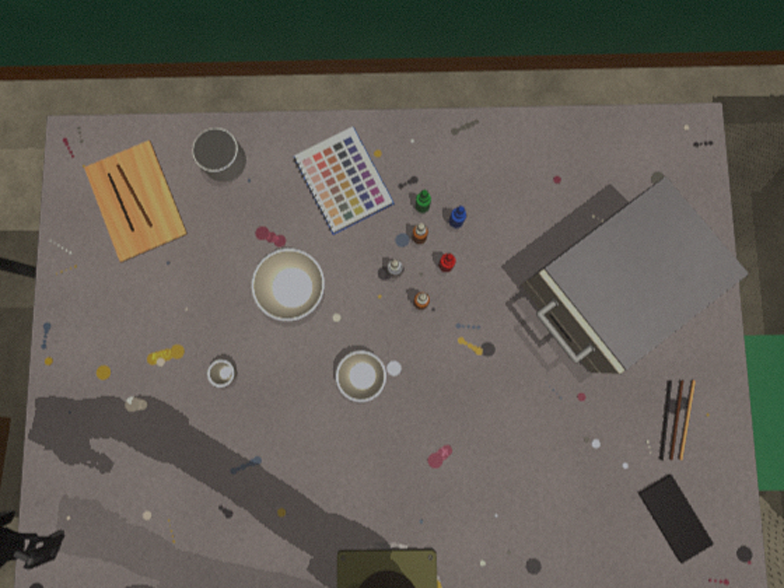

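The bowls (scene pixels / top pixels, in the 1.4x pictures) are:
- large: (466,252) / (288,285)
- middle: (345,255) / (361,376)
- small: (435,183) / (221,373)

The handle is at (210,378) / (565,332). I'll enlarge these crops next.

```bash
cat > crop.py <<'E'
from rig import env
import cv2,numpy as np
def sheet(name,cents,out,k=5,w=80,h=60):
    im=env.grab_frame(name)[:,:,::-1]; tiles=[]
    for (u,v) in cents:
        u0,v0=int(u-w/2),int(v-h/2)
        t=cv2.resize(im[v0:v0+h,u0:u0+w],None,fx=k,fy=k,interpolation=cv2.INTER_CUBIC)
        for i in range(0,w,10): cv2.line(t,(i*k,0),(i*k,6),(0,0,255),1); cv2.putText(t,str(u0+i),(i*k,16),0,.33,(0,0,255),1)
        for j in range(0,h,10): cv2.line(t,(0,j*k),(6,j*k),(0,0,255),1); cv2.putText(t,str(v0+j),(8,j*k+4),0,.33,(0,0,255),1)
        tiles.append(t)
    cv2.imwrite(out,np.vstack([np.hstack(tiles[:2]),np.hstack(tiles[2:])]))
E
python3 - <<'E'
from crop import *
f=1/1.4
sheet('top',[(288*f,285*f),(361*f,376*f),(221*f,373*f),(575*f,325*f)],'pics/ctop.png')
sheet('scene',[(466*f,255*f),(345*f,255*f),(435*f,185*f),(205*f,382*f)],'pics/cscene.png')
E
```

```text
(no output)
```

View pics/ctop.png

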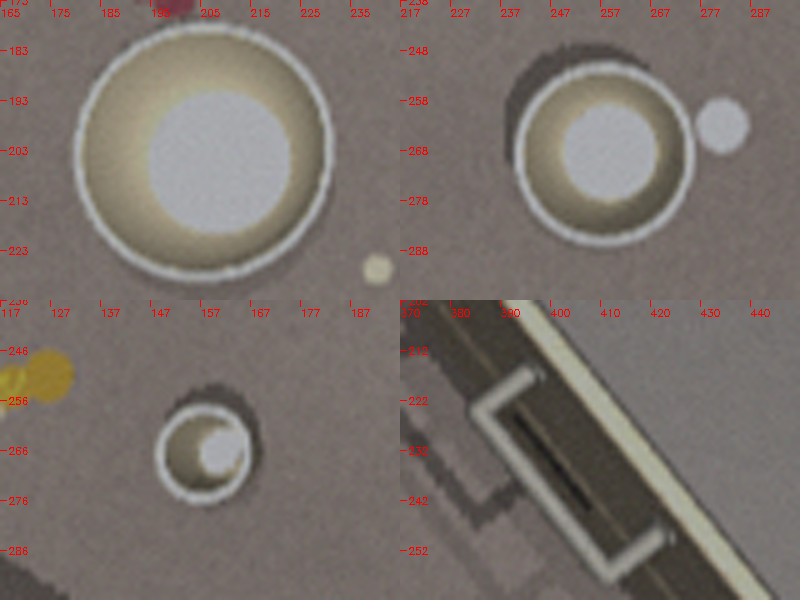

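View pics/cscene.png

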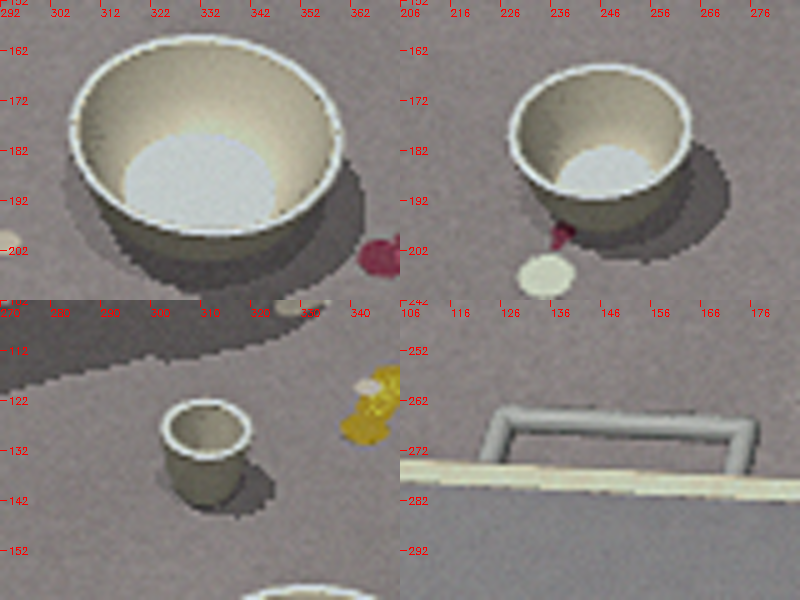

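The crops show all three rims and the handle clearly. I'll fit the rims by their bounding boxes and triangulate the handle ends.

```bash
cat > loc.py <<'E'
from rig import env
import numpy as np
from scipy.optimize import least_squares
np.set_printoptions(precision=4,suppress=True)
M={n:env.camera_model(n) for n in('scene','top')}
def proj(m,P):
    P=np.atleast_2d(P);E=m['extrinsics'];c=P@E[:3,:3].T+E[:3,3]
    return np.c_[m['fx']*c[:,0]/c[:,2]+m['cx'],m['fy']*c[:,1]/c[:,2]+m['cy']]
def tri(obs):
    return least_squares(lambda p:np.concatenate([(proj(m,p)[0]-uv) for m,uv in obs]),[.5,0,.1])
E
python3 - <<'E'
from loc import *
a=np.linspace(0,2*np.pi,181)
def bb(o,b): return np.array([o[0]+b[0]/5-.4,o[0]+b[1]/5-.4,o[1]+b[2]/5-.4,o[1]+b[3]/5-.4])
B={'large':(.156,bb((165,173),(75,334,24,281)),bb((292,152),(70,343,36,238))),
'middle':(.106,bb((217,238),(116,296,61,246)),bb((206,152),(109,292,64,200))),
'small':(.058,bb((117,236),(155,252,103,205)),bb((270,102),(161,252,98,160)))}
for n,(d,t,s) in B.items():
    def f(p):
        C=np.c_[p[0]+p[3]/2*np.cos(a),p[1]+p[3]/2*np.sin(a),0*a+p[2]]
        return np.concatenate([[q[:,0].min()-b[0],q[:,0].max()-b[1],q[:,1].min()-b[2],q[:,1].max()-b[3]] for q,b in((proj(M['top'],C),t),(proj(M['scene'],C),s))])
    r=least_squares(f,[.5,.1,.05,d]);print(n,r.x,r.fun.round(1))
hs=[]
# top (386.4,223.8)=+y-most end ; scene
for t,s in(((386.4,223.8),(174.8,267.6)),((411.6,256.6),(126.6,265.2))):
    r=tri([(M['top'],t),(M['scene'],s)]);hs.append(r.x);print('bar',r.x,r.fun.round(1))
d=hs[0]-hs[1];print('mid',(hs[0]+hs[1])/2,'len',np.linalg.norm(d),'yaw y-axis',np.degrees(np.arctan2(d[1],d[0])))
E
```

```text
large [0.6542 0.2012 0.0574 0.154 ] [ 0.1  0.2  0.1  0.2  0.2  0.1  0.1 -0.2]
middle [0.4611 0.0473 0.0563 0.1047] [ 0.1  0.3  0.4 -0.   0.1  0.4  0.  -0.1]
small [0.4697 0.3416 0.0497 0.0579] [ 0.   0.4  0.4  0.   0.2  0.4  0.  -0.2]
bar [ 0.5781 -0.307   0.1381] [-0.1 -0.1 -0.1  0. ]
bar [ 0.4887 -0.371   0.1363] [ 0.  0.  0. -0.]
mid [ 0.5334 -0.339   0.1372] len 0.10992092085239945 yaw y-axis 35.599547426348686
```

```bash
cat > go.py <<'E'
# usage: go.py x y z [yaw_deg tilt_deg]: deltas in tool axes (mm) and turn (deg) from the present pose
from loc import *
import sys
from scipy.spatial.transform import Rotation as R
v=[float(a) for a in sys.argv[1:]]
s=env.state(); T=np.array(s['eef_rot']); p=np.array(s['ee_pos'])
print('t',round(s['time_s'],2),'p',p,'open',round(s['opening'],4),'grip',round(s['grip_force'],1),'F',np.round(s['ft_force'],1),'q',np.round(s['joints'],2))
if len(v)>3:
    G=R.from_euler('z',v[3],degrees=True)*R.from_matrix(np.diag([-1.,1,-1]))*R.from_euler('x',v[4],degrees=True)
    print('turn',(R.from_matrix(T).inv()*G).as_rotvec(degrees=True)); T=G.as_matrix()
if len(v)>2: print('after turn, travel mm',T.T@(np.array(v[:3])-p)*1000)
E
python3 -m handwheel '{"jaw":[0.4,0.4,0.4,0.4,0.4,0.4],"travel":[[0,0,0],[0,0,0],[0,0,0],[0,0,0],[0,0,0],[0,0,0]],"turn":[[0,0,-6.9],[0,0,-6.9],[0,0,-6.9],[7.1,0,0],[7.1,0,0],[0,0,0]]}' 40
python3 go.py .461 .108 .125 0 14.4
```

```text
time_s: 0.7
ee_pos: [0.2194, 0.5867, 0.2459]
eef_rot: [[-1.0, -0.002, -0.002], [-0.002, 0.969, -0.249], [0.003, -0.249, -0.969]]
ft_force: [-1.1, 1.7, -0.7]
opening: 0.0341
grip_force: 0.0
t 0.7 p [0.2194 0.5867 0.2459] open 0.0341 grip 0.0 F [-1.1  1.7 -0.7] q [-1.19  0.82 -0.26  1.32  0.24  1.29  0.08]
turn [-0.0019 -0.1259  0.1324]
after turn, travel mm [-241.6081 -433.6097  236.139 ]
```

```bash
python3 -m handwheel '{"jaw":[0.4,0.4,0.4,0.4,0.4,0.4,0.4,0.4,0.4,0.4,0.4,0.4],"travel":[[-16,-28.9,15.7],[-16,-28.9,15.7],[-16,-28.9,15.7],[-16,-28.9,15.7],[-16,-28.9,15.7],[-16,-28.9,15.7],[-16,-28.9,15.7],[-16,-28.9,15.7],[-16,-28.9,15.7],[-16,-28.9,15.7],[-16,-28.9,15.7],[0,0,0]],"turn":[[0,0,0],[0,0,0],[0,0,0],[0,0,0],[0,0,0],[0,0,0],[0,0,0],[0,0,0],[0,0,0],[0,0,0],[0,0,0],[0,0,0]]}' 40
python3 go.py .461 .108 .125 0 14.4
```

```text
time_s: 1.7
ee_pos: [0.4232, 0.1743, 0.1456]
eef_rot: [[-1.0, 0.013, -0.003], [0.014, 0.968, -0.252], [-0.0, -0.252, -0.968]]
ft_force: [-0.4, -1.2, -0.1]
opening: 0.034
grip_force: 0.0
t 1.7 p [0.4232 0.1743 0.1456] open 0.034 grip 0.0 F [-0.4 -1.2 -0.1] q [-0.55  0.71 -0.14  2.06  0.52  0.61  0.43]
turn [-0.1867 -0.1801 -0.7664]
after turn, travel mm [-37.7602 -59.1303  36.489 ]
```

I typed that travel in mm, but the unit is metres. The per-row limit clipped it and the direction was right, so nothing went wrong. I'll use metres from here on.

```bash
python3 -m handwheel '{"jaw":[0.4,0.4,0.4,0.4,0.4],"travel":[[-0.0126,-0.0197,0.0122],[-0.0126,-0.0197,0.0122],[-0.0126,-0.0197,0.0122],[0,0,0],[0,0,0]],"turn":[[0,0,-0.8],[0,0,0],[0,0,0],[0,0,0],[0,0,0]]}' 40
python3 go.py .461 .0985 .0625 0 14.4
python3 - <<'E'
from rig import env
import cv2
cv2.imwrite('pics/w1.png',env.grab_frame('wrist')[:,:,::-1])
E
```

```text
time_s: 2.12
ee_pos: [0.4597, 0.1179, 0.1249]
eef_rot: [[-1.0, -0.01, -0.0], [-0.009, 0.97, -0.243], [0.003, -0.243, -0.97]]
ft_force: [-0.2, 0.3, -0.0]
opening: 0.0342
grip_force: 0.0
t 2.12 p [0.4597 0.1179 0.1249] open 0.0342 grip 0.0 F [-0.2  0.3 -0. ] q [-0.42  0.75 -0.11  2.05  0.59  0.54  0.53]
turn [ 0.3289 -0.0205  0.5638]
after turn, travel mm [-1.2756 -3.259  65.2393]
```

View pics/w1.png

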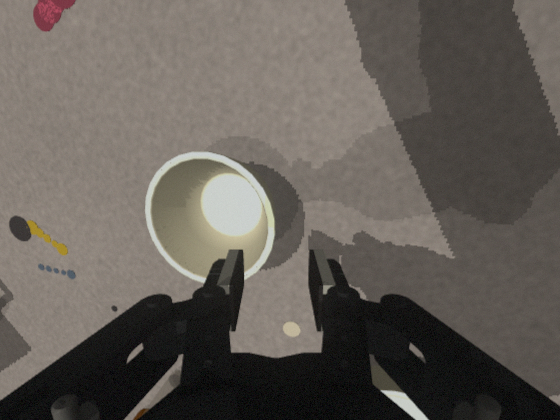

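The wrist view shows the middle bowl's right wall (about (272,215)) lined up between the fingertips at (240,255) and (313,255). Going down to grip it.

```bash
python3 -m handwheel '{"jaw":[0.4,0.4,0.4,0.4,0.4,0.4,0.4],"travel":[[-0.0013,-0.0033,0.015],[0,0,0.015],[0,0,0.012],[0,0,0.010],[0,0,0.008],[0,0,0.005],[0,0,0]],"turn":[[0.3,0,0.5],[0,0,0],[0,0,0],[0,0,0],[0,0,0],[0,0,0],[0,0,0]]}' 40
python3 go.py .461 .0985 .0625 0 14.4
```

```text
time_s: 2.75
ee_pos: [0.4606, 0.1007, 0.0621]
eef_rot: [[-1.0, -0.006, -0.001], [-0.006, 0.969, -0.249], [0.002, -0.249, -0.969]]
ft_force: [0.3, 0.1, 0.3]
opening: 0.0341
grip_force: 0.0
t 2.75 p [0.4606 0.1007 0.0621] open 0.0341 grip 0.0 F [0.3 0.1 0.3] q [-0.46  0.87 -0.01  2.09  0.69  0.37  0.44]
turn [-0.0094 -0.0356  0.3514]
after turn, travel mm [-0.4199 -2.2084  0.1894]
```

```bash
python3 -m handwheel '{"jaw":[0.25,0.15,0.1,0.05,0,0,0,0],"travel":[[0,-0.0022,0],[0,0,0],[0,0,0],[0,0,0],[0,0,0],[0,0,0],[0,0,0],[0,0,0]],"turn":[[0,0,0],[0,0,0],[0,0,0],[0,0,0],[0,0,0],[0,0,0],[0,0,0],[0,0,0]]}' 45
python3 go.py .461 .0985 .0625 0 14.4
```

```text
time_s: 3.42
ee_pos: [0.4618, 0.0982, 0.0635]
eef_rot: [[-1.0, -0.005, 0.001], [-0.005, 0.969, -0.249], [-0.0, -0.249, -0.969]]
ft_force: [1.2, 0.5, 5.6]
opening: 0.0041
grip_force: 43.6
t 3.42 p [0.4618 0.0982 0.0635] open 0.0041 grip 43.6 F [1.2 0.5 5.6] q [-0.45  0.87 -0.01  2.09  0.69  0.37  0.45]
turn [-0.0012  0.071   0.2657]
after turn, travel mm [0.8073 0.5747 0.9145]
```

```bash
python3 -m handwheel '{"jaw":[0,0,0,0,0],"travel":[[0,-0.001,-0.004],[0,-0.002,-0.008],[0,-0.002,-0.008],[0,0,0],[0,0,0]],"turn":[[0,0,0],[0,0,0],[0,0,0],[0,0,0],[0,0,0]]}' 45
python3 go.py .654 .253 .16 0 14.4
python3 - <<'E'
from rig import env
import cv2
a=env.grab_frame('wrist')[:,:,::-1];b=env.grab_frame('scene')[:,:,::-1][120:240,160:360]
cv2.imwrite('pics/w2.png',cv2.hconcat([cv2.resize(a,(400,300)),cv2.resize(b,(400,240)).__class__ and cv2.copyMakeBorder(cv2.resize(b,(400,240)),0,60,0,0,0)]))
E
```

```text
time_s: 3.83
ee_pos: [0.4614, 0.0981, 0.0843]
eef_rot: [[-1.0, -0.004, 0.001], [-0.004, 0.969, -0.248], [0.0, -0.248, -0.969]]
ft_force: [-0.1, -0.3, -2.5]
opening: 0.0044
grip_force: 42.2
t 3.83 p [0.4614 0.0981 0.0843] open 0.0044 grip 42.2 F [-0.1 -0.3 -2.5] q [-0.43  0.83 -0.04  2.09  0.67  0.42  0.47]
turn [0.0198 0.0372 0.2359]
after turn, travel mm [-192.5916  131.1887 -111.7974]
```

View pics/w2.png

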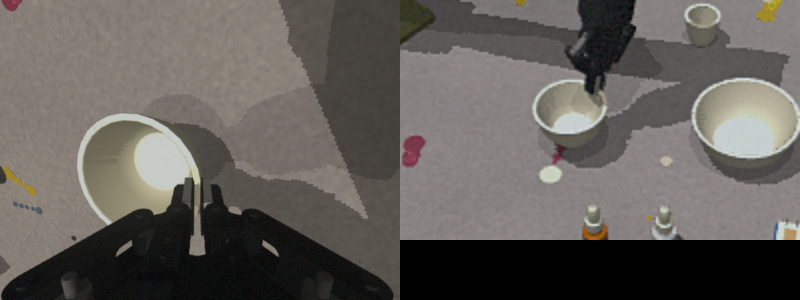

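The middle bowl is held and level about 20 mm up, and the weight reading of 2.5 N fits. Carrying it above the large bowl.

```bash
python3 -m handwheel '{"jaw":[0,0,0,0,0,0,0,0,0,0,0,0],"travel":[[0,-0.005,-0.020],[0,-0.006,-0.0235],[0,-0.006,-0.0235],[-0.012,0.009,-0.0023],[-0.025,0.020,-0.005],[-0.031,0.024,-0.0062],[-0.031,0.024,-0.0062],[-0.031,0.024,-0.0062],[-0.031,0.024,-0.0062],[-0.020,0.015,-0.004],[-0.012,0.009,-0.0023],[0,0,0]],"turn":[[0,0,0],[0,0,0],[0,0,0],[0,0,0],[0,0,0],[0,0,0],[0,0,0],[0,0,0],[0,0,0],[0,0,0],[0,0,0],[0,0,0]]}' 45
python3 go.py .6547 .252 .085 0 14.4
```

```text
time_s: 4.93
ee_pos: [0.6549, 0.2557, 0.1511]
eef_rot: [[-1.0, -0.006, 0.001], [-0.006, 0.969, -0.247], [0.0, -0.247, -0.969]]
ft_force: [0.1, 0.4, -3.0]
opening: 0.0041
grip_force: 42.8
t 4.93 p [0.6549 0.2557 0.1511] open 0.0041 grip 42.8 F [ 0.1  0.4 -3. ] q [-0.44  0.96 -0.22  1.27  0.44  1.1   0.77]
turn [0.1038 0.0552 0.331 ]
after turn, travel mm [ 0.1894 12.8669 64.9225]
```

```bash
python3 -m handwheel '{"jaw":[0,0,0,0,0,0,0],"travel":[[0,0.003,0.014],[0,0.003,0.014],[0,0.003,0.014],[0,0.002,0.011],[0,0.002,0.008],[0,0,0.004],[0,0,0]],"turn":[[0,0,0.3],[0,0,0],[0,0,0],[0,0,0],[0,0,0],[0,0,0],[0,0,0]]}' 45
python3 go.py .6547 .252 .0735 0 14.4
python3 - <<'E'
from crop import *
from loc import *
c=proj(M['top'],[.654,.201,.06])[0]; d=proj(M['scene'],[.654,.201,.06])[0]
a=env.grab_frame('top')[:,:,::-1];b=env.grab_frame('scene')[:,:,::-1]
f=lambda i,c:cv2.resize(i[int(c[1])-38:int(c[1])+37,int(c[0])-33:int(c[0])+33],None,fx=6,fy=6,interpolation=cv2.INTER_CUBIC)
cv2.imwrite('pics/p3.png',np.hstack([f(a,c),f(b,d)]));print(c,d)
E
```

```text
time_s: 5.52
ee_pos: [0.6528, 0.2485, 0.0851]
eef_rot: [[-1.0, 0.0, -0.002], [0.001, 0.968, -0.251], [0.002, -0.251, -0.968]]
ft_force: [-0.5, 0.5, -2.2]
opening: 0.0044
grip_force: 42.8
t 5.52 p [0.6528 0.2485 0.0851] open 0.0044 grip 42.8 F [-0.5  0.5 -2.2] q [-0.44  1.04 -0.2   1.31  0.46  0.99  0.73]
turn [-0.1175 -0.1236 -0.008 ]
after turn, travel mm [-1.8962  6.2541 10.4163]
[205.5014 202.9382] [332.9387 177.5971]
```

View pics/p3.png

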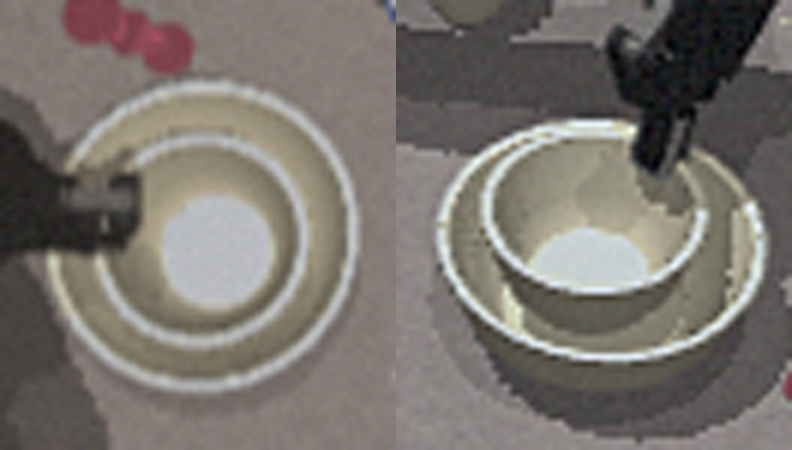

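The top crop shows the middle rim (centre (201,240)) about 1 mm from the centre of the large rim (203,237). Lowering it slowly.

```bash
python3 -m handwheel '{"jaw":[0,0,0,0,0,0],"travel":[[-0.0019,0.001,0.003],[0,0.001,0.003],[0,0.0007,0.0025],[0,0.0004,0.0015],[0,0.0003,0.001],[0,0,0]],"turn":[[0,0,0],[0,0,0],[0,0,0],[0,0,0],[0,0,0],[0,0,0]]}' 45
python3 go.py .6545 .249 .0725 0 14.4
```

```text
time_s: 6.12
ee_pos: [0.6553, 0.2499, 0.0748]
eef_rot: [[-1.0, 0.0, -0.0], [0.0, 0.968, -0.249], [0.0, -0.249, -0.968]]
ft_force: [-0.0, -0.3, -2.3]
opening: 0.0044
grip_force: 42.7
t 6.12 p [0.6553 0.2499 0.0748] open 0.0044 grip 42.7 F [-0.  -0.3 -2.3] q [-0.44  1.06 -0.2   1.3   0.47  0.98  0.72]
turn [-0.0436 -0.0232 -0.0172]
after turn, travel mm [ 0.8105 -0.3489  2.4299]
```

```bash
python3 -m handwheel '{"jaw":[0,0,0,0,0],"travel":[[0,0.0002,0.0008],[0,0.0002,0.0008],[0,0,0],[0,0,0],[0,0,0]],"turn":[[0,0,0],[0,0,0],[0,0,0],[0,0,0],[0,0,0]]}' 45
python3 go.py .6545 .249 .0725 0 14.4
```

```text
time_s: 6.53
ee_pos: [0.6557, 0.2504, 0.0737]
eef_rot: [[-1.0, 0.0, 0.001], [0.0, 0.969, -0.249], [-0.001, -0.249, -0.969]]
ft_force: [-0.4, 1.4, -0.1]
opening: 0.0044
grip_force: 42.9
t 6.53 p [0.6557 0.2504 0.0737] open 0.0044 grip 42.9 F [-0.4  1.4 -0.1] q [-0.44  1.06 -0.2   1.3   0.47  0.98  0.72]
turn [ 0.0088  0.0313 -0.0255]
after turn, travel mm [ 1.1569 -1.0509  1.5315]
```

```bash
python3 -m handwheel '{"jaw":[0.02,0.06,0.09,0.12,0.12,0.12,0.12,0.12,0.12,0.12],"travel":[[0,0,0.0003],[0,0,0],[0,0,0],[0,0,0],[0,0,-0.003],[0,0,-0.008],[0,0,-0.015],[0,0,-0.025],[0,0,-0.03],[0,0,0]],"turn":[[0,0,0],[0,0,0],[0,0,0],[0,0,0],[0,0,0],[0,0,0],[0,0,0],[0,0,0],[0,0,0],[0,0,0]]}' 30
python3 go.py .4697 .376 .13 0 7.8
```

```text
time_s: 7.37
ee_pos: [0.6584, 0.2741, 0.1584]
eef_rot: [[-1.0, 0.002, 0.009], [-0.001, 0.97, -0.242], [-0.01, -0.242, -0.97]]
ft_force: [1.4, 1.1, 0.5]
opening: 0.0102
grip_force: 0.0
t 7.37 p [0.6584 0.2741 0.1584] open 0.0102 grip 0.0 F [1.4 1.1 0.5] q [-0.46  0.97 -0.22  1.23  0.43  1.13  0.76]
turn [-6.2114  0.5479 -0.0664]
after turn, travel mm [188.7238 104.8596  14.3399]
```

```bash
python3 -m handwheel '{"jaw":[0.24,0.24,0.24,0.24,0.24,0.24,0.24,0.24,0.24,0.24],"travel":[[0,0,0],[0.018,0.010,0.001],[0.027,0.0153,0.002],[0.030,0.017,0.0025],[0.030,0.017,0.0025],[0.030,0.017,0.0025],[0.027,0.0153,0.002],[0.018,0.010,0.001],[0.009,0.0055,0.001],[0,0,0]],"turn":[[-6.2,0.5,0],[0,0,0],[0,0,0],[0,0,0],[0,0,0],[0,0,0],[0,0,0],[0,0,0],[0,0,0],[0,0,0]]}' 30
python3 go.py .4697 .3684 .057 0 7.8
python3 - <<'E'
from rig import env
import cv2
cv2.imwrite('pics/w4.png',env.grab_frame('wrist')[:,:,::-1])
E
```

```text
time_s: 8.2
ee_pos: [0.4641, 0.3767, 0.1238]
eef_rot: [[-1.0, -0.004, -0.009], [-0.002, 0.99, -0.142], [0.01, -0.142, -0.99]]
ft_force: [0.2, 1.3, 0.2]
opening: 0.0206
grip_force: 0.0
t 8.2 p [0.4641 0.3767 0.1238] open 0.0206 grip 0.0 F [0.2 1.3 0.2] q [-0.67  0.86 -0.25  1.65  0.39  0.8   0.44]
turn [-0.3617 -0.5384  0.2175]
after turn, travel mm [-5.6382  0.8531 67.3064]
```

View pics/w4.png

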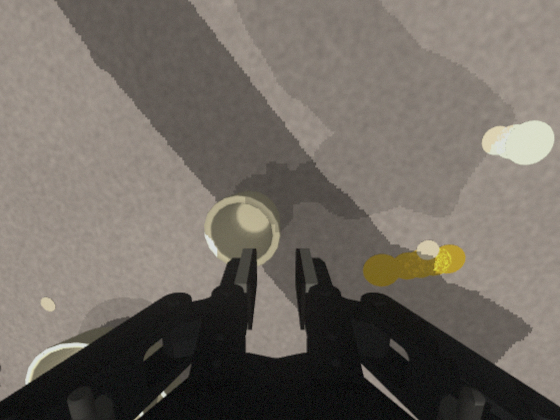

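The small bowl's right wall (about (277,232)) sits between the fingertips at (250,250) and (298,250). Going down.

```bash
python3 -m handwheel '{"jaw":[0.24,0.24,0.24,0.24,0.24,0.24,0.24,0.24],"travel":[[-0.0056,0.0008,0.009],[0,0,0.014],[0,0,0.014],[0,0,0.010],[0,0,0.008],[0,0,0.006],[0,0,0.005],[0,0,0]],"turn":[[-0.4,-0.5,0.2],[0,0,0],[0,0,0],[0,0,0],[0,0,0],[0,0,0],[0,0,0],[0,0,0]]}' 30
python3 go.py .4697 .3684 .057 0 7.8
```

```text
time_s: 8.92
ee_pos: [0.4721, 0.3655, 0.0572]
eef_rot: [[-1.0, 0.005, -0.001], [0.005, 0.991, -0.137], [-0.0, -0.137, -0.991]]
ft_force: [0.4, -0.4, 0.5]
opening: 0.0205
grip_force: 0.0
t 8.92 p [0.4721 0.3655 0.0572] open 0.0205 grip 0.0 F [ 0.4 -0.4  0.5] q [-0.68  0.96 -0.2   1.69  0.43  0.66  0.4 ]
turn [-0.0933 -0.0355 -0.2755]
after turn, travel mm [ 2.3538  2.9154 -0.2358]
```

```bash
python3 -m handwheel '{"jaw":[0.24,0.24,0.15,0.1,0.05,0,0,0,0],"travel":[[0.0024,0.0029,0],[0,0,0],[0,0,0],[0,0,0],[0,0,0],[0,0,0],[0,0,0],[0,0,0],[0,0,0]],"turn":[[0,0,0],[0,0,0],[0,0,0],[0,0,0],[0,0,0],[0,0,0],[0,0,0],[0,0,0],[0,0,0]]}' 30
python3 go.py .4697 .3684 .057 0 7.8
python3 -m handwheel '{"jaw":[0,0,0,0,0],"travel":[[0,-0.0005,-0.004],[0,-0.001,-0.008],[0,-0.001,-0.008],[0,0,0],[0,0,0]],"turn":[[0,0,0],[0,0,0],[0,0,0],[0,0,0],[0,0,0]]}' 30
python3 go.py
```

```text
time_s: 9.67
ee_pos: [0.4699, 0.3694, 0.058]
eef_rot: [[-1.0, 0.004, 0.001], [0.004, 0.991, -0.136], [-0.001, -0.136, -0.991]]
ft_force: [-0.4, 0.1, 5.2]
opening: 0.0074
grip_force: 27.8
t 9.67 p [0.4699 0.3694 0.058 ] open 0.0074 grip 27.8 F [-0.4  0.1  5.2] q [-0.68  0.95 -0.2   1.69  0.43  0.66  0.39]
turn [ 0.0103  0.0419 -0.2565]
after turn, travel mm [ 0.1585 -0.8385  1.1227]
time_s: 10.08
ee_pos: [0.47, 0.3696, 0.0784]
eef_rot: [[-1.0, 0.005, 0.001], [0.005, 0.991, -0.135], [-0.002, -0.135, -0.991]]
ft_force: [-0.1, -0.4, -1.7]
opening: 0.0071
grip_force: 27.6
t 10.08 p [0.47   0.3696 0.0784] open 0.0071 grip 27.6 F [-0.1 -0.4 -1.7] q [-0.68  0.92 -0.21  1.68  0.42  0.69  0.41]
```

```bash
python3 -m handwheel '{"jaw":[0,0,0,0,0,0,0,0,0,0,0,0],"travel":[[0,-0.0025,-0.020],[0,-0.004,-0.030],[0,-0.004,-0.030],[-0.012,-0.009,0.0012],[-0.023,-0.0174,0.0024],[-0.029,-0.022,0.003],[-0.029,-0.022,0.003],[-0.029,-0.022,0.003],[-0.029,-0.022,0.003],[-0.021,-0.016,0.002],[-0.013,-0.009,0.0012],[0,0,0]],"turn":[[0,0,0],[0,0,0],[0,0,0],[0,0,0],[0,0,0],[0,0,0],[0,0,0],[0,0,0],[0,0,0],[0,0,0],[0,0,0],[0,0,0]]}' 30
python3 go.py .655 .2285 .085 0 7.8
python3 - <<'E'
from crop import *
from loc import *
a=env.grab_frame('top')[:,:,::-1];b=env.grab_frame('scene')[:,:,::-1]
f=lambda i,c:cv2.resize(i[c[1]-38:c[1]+37,c[0]-33:c[0]+33],None,fx=6,fy=6,interpolation=cv2.INTER_CUBIC)
cv2.imwrite('pics/p5.png',np.hstack([f(a,(205,202)),f(b,(332,170))]))
E
```

```text
time_s: 11.08
ee_pos: [0.6576, 0.2221, 0.1579]
eef_rot: [[-1.0, 0.012, 0.001], [0.012, 0.99, -0.14], [-0.003, -0.14, -0.99]]
ft_force: [-0.0, -1.1, -0.7]
opening: 0.0069
grip_force: 27.8
t 11.08 p [0.6576 0.2221 0.1579] open 0.0069 grip 27.8 F [-0.  -1.1 -0.7] q [-0.32  0.92 -0.27  1.36  0.4   0.99  0.82]
turn [-0.2701  0.0864 -0.6945]
after turn, travel mm [ 2.6059 16.1974 71.3871]
```

View pics/p5.png

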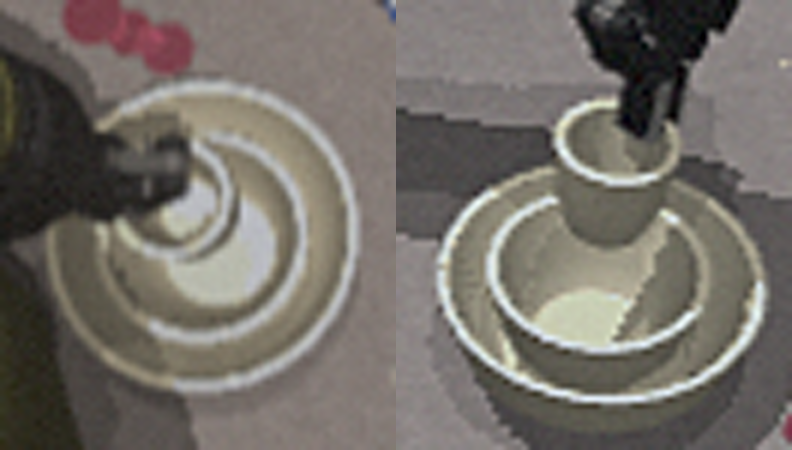

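The middle bowl sits flat and centred in the large one: top crop rim centre (202,237), large rim (202,236). The small bowl hangs above it. I'll work out the offset between them.

```bash
python3 - <<'E'
from loc import *
def bp(n,uv,z): return least_squares(lambda p:proj(M[n],[p[0],p[1],z])[0]-uv,[.6,.2]).x
print('mid top',bp('top',(205.25,203.0),.066),'mid scene',bp('scene',(332.3,176.8),.066),'small scene',bp('scene',(335.25,155.1),.151))
E
python3 go.py .655 .2285 .0835 0 7.8
```

```text
mid top [0.6529 0.2005] mid scene [0.6537 0.1975] small scene [0.6546 0.1986]
t 11.18 p [0.6535 0.2277 0.1579] open 0.0071 grip 27.8 F [-0.1  1.3 -1.4] q [-0.33  0.91 -0.27  1.36  0.4   0.99  0.82]
turn [-0.0424 -0.0952 -0.316 ]
after turn, travel mm [-1.4886 10.905  73.65  ]
```

```bash
python3 -m handwheel '{"jaw":[0,0,0,0,0,0,0,0,0],"travel":[[0,0.002,0.014],[0,0.002,0.015],[0,0.002,0.015],[0,0.0017,0.012],[0,0.0011,0.008],[0,0.0008,0.006],[0,0.0005,0.0033],[0,0,0],[0,0,0]],"turn":[[0,0,0],[0,0,0],[0,0,0],[0,0,0],[0,0,0],[0,0,0],[0,0,0],[0,0,0],[0,0,0]]}' 30
python3 go.py .6535 .2277 .077 0 7.8
```

```text
time_s: 11.93
ee_pos: [0.6542, 0.2285, 0.0852]
eef_rot: [[-1.0, 0.005, 0.001], [0.004, 0.991, -0.136], [-0.001, -0.136, -0.991]]
ft_force: [-0.5, -0.6, 0.1]
opening: 0.0069
grip_force: 27.8
t 11.93 p [0.6542 0.2285 0.0852] open 0.0069 grip 27.8 F [-0.5 -0.6  0.1] q [-0.34  1.   -0.25  1.39  0.44  0.87  0.78]
turn [-0.0134  0.0424 -0.2586]
after turn, travel mm [0.7377 0.2969 8.2761]
```

```bash
python3 -m handwheel '{"jaw":[0,0,0,0],"travel":[[0,0,0.0015],[0,0.0003,0.002],[0,0.0002,0.0015],[0,0,0]],"turn":[[0,0,0],[0,0,0],[0,0,0],[0,0,0]]}' 30 | grep -E 'pos|ft'
python3 -m handwheel '{"jaw":[0,0],"travel":[[0,0,0],[0,0,0]],"turn":[[0,0,0],[0,0,0]]}' | grep -E 'pos|ft'
```

```text
ee_pos: [0.6539, 0.228, 0.0797]
ft_force: [-0.5, -0.1, -1.1]
ee_pos: [0.654, 0.2281, 0.0799]
ft_force: [-0.2, -0.3, -0.2]
```

```bash
python3 -m handwheel '{"jaw":[0,0,0],"travel":[[0,0.0002,0.001],[0,0,0.001],[0,0,0]],"turn":[[0,0,0],[0,0,0],[0,0,0]]}' | grep -E 'pos|ft'
python3 -m handwheel '{"jaw":[0,0],"travel":[[0,0,0],[0,0,0]],"turn":[[0,0,0],[0,0,0]]}' | grep -E 'pos|ft'
```

```text
ee_pos: [0.6539, 0.2279, 0.0776]
ft_force: [-0.2, -0.5, -1.3]
ee_pos: [0.6539, 0.228, 0.0778]
ft_force: [0.8, 0.1, -1.0]
```

```bash
python3 -m handwheel '{"jaw":[0,0,0],"travel":[[0,0,0.0007],[0,0,0.0005],[0,0,0]],"turn":[[0,0,0],[0,0,0],[0,0,0]]}' | grep -E 'pos|ft'
python3 -m handwheel '{"jaw":[0,0],"travel":[[0,0,0],[0,0,0]],"turn":[[0,0,0],[0,0,0]]}' | grep -E 'pos|ft'
```

```text
ee_pos: [0.6539, 0.2278, 0.0765]
ft_force: [-0.1, 0.2, -1.3]
ee_pos: [0.654, 0.2279, 0.0766]
ft_force: [0.3, -0.3, -0.6]
```

```bash
python3 -m handwheel '{"jaw":[0,0,0,0],"travel":[[0,0,0.0006],[0,0,0.0005],[0,0,0],[0,0,0]],"turn":[[0,0,0],[0,0,0],[0,0,0],[0,0,0]]}' | grep -E 'pos|ft'
python3 -m handwheel '{"jaw":[0,0],"travel":[[0,0,0],[0,0,0]],"turn":[[0,0,0],[0,0,0]]}' | grep -E 'pos|ft'
```

```text
ee_pos: [0.6542, 0.2282, 0.0762]
ft_force: [-1.2, 1.1, 4.8]
ee_pos: [0.6543, 0.2282, 0.0762]
ft_force: [-1.3, -0.1, 5.2]
```

```bash
python3 -m handwheel '{"jaw":[0,0.04,0.09,0.13,0.13,0.13,0.13,0.13,0.13,0.13,0.13],"travel":[[0,0,-0.0005],[0,0,0],[0,0,0],[0,0,0],[0,0,0],[0,0,-0.003],[0,0,-0.008],[0,0,-0.015],[0,0,-0.025],[0,0,-0.03],[0,0,-0.03]],"turn":[[0,0,0],[0,0,0],[0,0,0],[0,0,0],[0,0,0],[0,0,0],[0,0,0],[0,0,0],[0,0,0],[0,0,0],[0,0,0]]}' 30 
python3 go.py .5334 -.339 .22 35.6 0
```

```text
time_s: 14.68
ee_pos: [0.6535, 0.2429, 0.1872]
eef_rot: [[-1.0, 0.004, -0.001], [0.004, 0.991, -0.137], [0.0, -0.137, -0.991]]
ft_force: [1.4, 1.0, 0.3]
opening: 0.0113
grip_force: 0.0
t 14.68 p [0.6535 0.2429 0.1872] open 0.0113 grip 0.0 F [1.4 1.  0.3] q [-0.35  0.89 -0.28  1.32  0.38  1.06  0.83]
turn [ -7.5863  -2.4777 -35.789 ]
after turn, travel mm [ 436.4398 -403.2361  -32.7531]
```

```bash
python3 -m handwheel '{"jaw":[0.13,0.13,0.13,0.35,0.35,0.35,0.35,0.35,0.35,0.35,0.35,0.35],"travel":[[0,0,-0.01],[0,0,-0.01],[0,0,-0.01],[0,0,0],[0,0,0],[0,0,0],[0.012,-0.011,0],[0.021,-0.0195,0],[0.024,-0.022,0],[0.024,-0.022,0],[0.024,-0.022,0],[0.024,-0.022,0]],"turn":[[-1.26,-0.41,-5.97],[-1.26,-0.41,-5.97],[-1.26,-0.41,-5.97],[-1.26,-0.41,-5.97],[-1.26,-0.41,-5.97],[-1.26,-0.41,-5.97],[0,0,0],[0,0,0],[0,0,0],[0,0,0],[0,0,0],[0,0,0]]}' 30 
python3 go.py .5334 -.339 .22 35.6 0
```

```text
time_s: 15.68
ee_pos: [0.6176, 0.0733, 0.2164]
eef_rot: [[-0.813, -0.583, 0.001], [-0.583, 0.813, -0.001], [-0.001, -0.001, -1.0]]
ft_force: [0.8, -0.6, 0.3]
opening: 0.0299
grip_force: 0.0
t 15.68 p [0.6176 0.0733 0.2164] open 0.0299 grip 0.0 F [ 0.8 -0.6  0.3] q [ 0.1   0.76 -0.54  1.6   0.47  0.91  1.58]
turn [-0.0779  0.0451  0.0322]
after turn, travel mm [ 308.4578 -286.2673   -3.5559]
```

```bash
python3 -m handwheel '{"jaw":[0.35,0.35,0.35,0.35,0.35,0.35,0.35,0.35,0.35,0.35,0.35,0.35],"travel":[[0.028,-0.026,0],[0.028,-0.026,0],[0.028,-0.026,0],[0.028,-0.026,0],[0.028,-0.026,0],[0.028,-0.026,0],[0.028,-0.026,0],[0.028,-0.026,0],[0.028,-0.026,0],[0.021,-0.0195,0],[0.0095,-0.009,0],[0,0,0]],"turn":[[0,0,0],[0,0,0],[0,0,0],[0,0,0],[0,0,0],[0,0,0],[0,0,0],[0,0,0],[0,0,0],[0,0,0],[0,0,0],[0,0,0]]}' 30 
python3 go.py .5334 -.339 .22 35.6 0
python3 - <<'E'
from rig import env
import cv2
a=env.grab_frame('wrist')[:,:,::-1]
from loc import *
b=env.grab_frame('top')[:,:,::-1]
f=lambda i,c:cv2.resize(i[c[1]-30:c[1]+30,c[0]-30:c[0]+30],(360,360),interpolation=cv2.INTER_CUBIC)
cv2.imwrite('pics/w6.png',cv2.hconcat([cv2.resize(a,(440,360)),f(b,(205,202))]))
E
```

```text
time_s: 16.68
ee_pos: [0.5395, -0.308, 0.2158]
eef_rot: [[-0.817, -0.577, -0.0], [-0.576, 0.817, -0.003], [0.002, -0.003, -1.0]]
ft_force: [0.4, 0.2, 0.6]
opening: 0.0293
grip_force: 0.0
t 16.68 p [ 0.5395 -0.308   0.2158] open 0.0293 grip 0.0 F [0.4 0.2 0.6] q [ 0.76  0.77 -0.58  1.6   0.51  0.92  2.18]
turn [-0.1449 -0.1102 -0.395 ]
after turn, travel mm [ 23.0213 -21.6127  -4.1977]
```

View pics/w6.png

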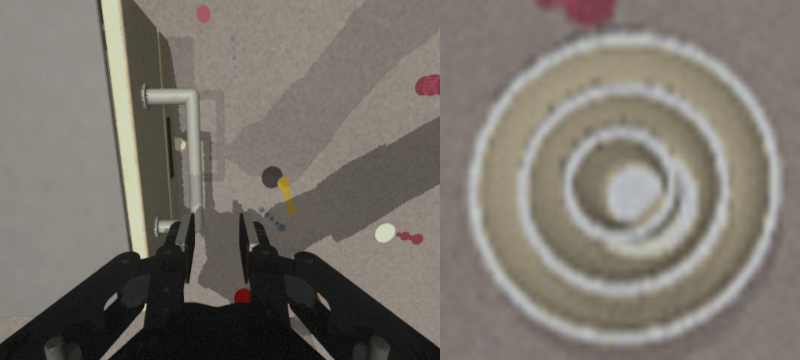

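The nest is concentric: in the crop, the rims centre at about (622,190). The handle bar runs vertically at x≈195 in the wrist view, next to the jaws. Aligning with it now.

```bash
python3 -m handwheel '{"jaw":[0.35,0.35,0.35],"travel":[[0,0,0],[0.023,-0.0216,-0.004],[0,0,0]],"turn":[[0,0,0],[0,0,-0.4],[0,0,0]]}' 30 >/dev/null
python3 -m handwheel '{"jaw":[0.35,0.35],"travel":[[0,0,0],[0,0,0]],"turn":[[0,0,0],[0,0,0]]}' >/dev/null
python3 go.py .5334 -.339 .137 35.6 0
```

```text
t 17.2 p [ 0.5359 -0.3318  0.22  ] open 0.0299 grip 0.0 F [0.3 0.4 0.7] q [ 0.8   0.78 -0.6   1.57  0.5   0.95  2.24]
turn [0.0029 0.1028 0.5665]
after turn, travel mm [ 6.2886 -4.4041 83.0405]
```

```bash
python3 -m handwheel '{"jaw":[0.35,0.35,0.35,0.35,0.35,0.35,0.35,0.35],"travel":[[0.0063,-0.0044,0],[0,0,0.015],[0,0,0.016],[0,0,0.016],[0,0,0.014],[0,0,0.012],[0,0,0.010],[0,0,0]],"turn":[[0,0,0.5],[0,0,0],[0,0,0],[0,0,0],[0,0,0],[0,0,0],[0,0,0],[0,0,0]]}' 30 >/dev/null
python3 -m handwheel '{"jaw":[0.35],"travel":[[0,0,0]],"turn":[[0,0,0]]}' >/dev/null
python3 go.py .5334 -.339 .137 35.6 0
```

```text
t 17.95 p [ 0.5331 -0.3407  0.1402] open 0.0299 grip 11.3 F [-8.4  3.9 21.1] q [ 0.78  0.88 -0.54  1.62  0.58  0.8   2.18]
turn [-0.1483  0.0127 -0.0512]
after turn, travel mm [-1.2315  1.1728  3.2487]
```

The arm feels 21 N upward, so the finger linkage is probably resting on the top edge of the drawer front. I'll back up, lean the gripper outward by 14° and come down again.

```bash
python3 -m handwheel '{"jaw":[0.35,0.35,0.35,0.35,0.35,0.35],"travel":[[0,0,-0.010],[0,0,-0.015],[0,0,-0.006],[0,0,0],[0,0,0],[0,0,0]],"turn":[[0,0,0],[0,0,0],[0,0,0],[7,0,0],[7,0,0],[0,0,0]]}' 30
python3 -m handwheel '{"jaw":[0.35,0.35],"travel":[[0,0,0],[0,0,0]],"turn":[[0,0,0],[0,0,0]]}' >/dev/null
python3 go.py .5334 -.339 .142 35.6 14
python3 - <<'E'
from rig import env
import cv2,numpy as np
from loc import *
# has the drawer moved / where is the bar: bright pixels free of view issue, just report difference to nominal bar projection
print(proj(M['top'],[[.5781,-.307,.137],[.4887,-.371,.137]]))
E
```

```text
time_s: 18.45
ee_pos: [0.5282, -0.3349, 0.1661]
eef_rot: [[-0.809, -0.571, 0.137], [-0.587, 0.786, -0.195], [0.004, -0.238, -0.971]]
ft_force: [-1.3, 0.3, -0.9]
opening: 0.0298
grip_force: 0.0
t 18.62 p [ 0.5337 -0.3413  0.1683] open 0.03 grip 0.0 F [ 0.4 -0.5  1.2] q [ 0.64  0.75 -0.35  1.83  0.8   0.51  1.9 ]
turn [-0.0405  0.0254 -0.0384]
after turn, travel mm [-1.1369  8.3127 24.9818]
[[386.1879 223.7441]
 [411.7135 256.6148]]
```

```bash
python3 -m handwheel '{"jaw":[0.35,0.35,0.35,0.35,0.35],"travel":[[-0.001,0.004,0.008],[0,0.002,0.006],[0,0.001,0.004],[0,0,0],[0,0,0]],"turn":[[0,0,0],[0,0,0],[0,0,0],[0,0,0],[0,0,0]]}' 30 >/dev/null
python3 go.py .5334 -.339 .142 35.6 14
python3 -m handwheel '{"jaw":[0.35,0.35,0.35,0.35],"travel":[[0,0.0008,0.004],[0,0.0005,0.003],[0,0,0],[0,0,0]],"turn":[[0,0,0],[0,0,0],[0,0,0],[0,0,0]]}' 30 >/dev/null
python3 go.py .5334 -.339 .142 35.6 14
```

```text
t 19.03 p [ 0.5319 -0.339   0.1479] open 0.03 grip 0.0 F [-0.8 -0.3  0.4] q [ 0.61  0.77 -0.31  1.86  0.84  0.46  1.86]
turn [ 0.018  -0.0195 -0.1096]
after turn, travel mm [-1.2625  0.5975  5.9801]
t 19.37 p [ 0.5322 -0.3391  0.1414] open 0.0299 grip 0.0 F [0.4 0.5 0.4] q [ 0.61  0.78 -0.29  1.86  0.85  0.44  1.84]
turn [-0.0248 -0.0039 -0.077 ]
after turn, travel mm [-1.0152 -0.7451 -0.4273]
```

No contact this time. Closing on the bar.

```bash
python3 -m handwheel '{"jaw":[0.3,0.22,0.15,0.1,0,0,0,0],"travel":[[0,0,0],[0,0,0],[0,0,0],[0,0,0],[0,0,0],[0,0,0],[0,0,0],[0,0,0]],"turn":[[0,0,0],[0,0,0],[0,0,0],[0,0,0],[0,0,0],[0,0,0],[0,0,0],[0,0,0]]}' 60
python3 go.py .5334 -.339 .1414 35.6 14
```

```text
time_s: 20.03
ee_pos: [0.5311, -0.3372, 0.1412]
eef_rot: [[-0.813, -0.565, 0.139], [-0.582, 0.789, -0.195], [0.0, -0.239, -0.971]]
ft_force: [-4.2, 4.4, 3.4]
opening: 0.0095
grip_force: 58.5
t 20.03 p [ 0.5311 -0.3372  0.1412] open 0.0095 grip 58.5 F [-4.2  4.4  3.4] q [ 0.61  0.78 -0.29  1.86  0.85  0.44  1.84]
turn [ 0.1465 -0.0238  0.0036]
after turn, travel mm [-0.8018 -2.8056  0.5178]
```

```bash
python3 -m handwheel '{"jaw":[0,0,0,0,0,0,0,0,0],"travel":[[0,0.005,-0.0012],[0,0.010,-0.0025],[0,0.015,-0.0037],[0,0.018,-0.0045],[0,0.018,-0.0045],[0,0.018,-0.0045],[0,0.014,-0.0035],[0,0.010,-0.0025],[0,0,0]],"turn":[[0,0,0],[0,0,0],[0,0,0],[0,0,0],[0,0,0],[0,0,0],[0,0,0],[0,0,0],[0,0,0]]}' 80
python3 go.py .4351 -.2031 .1412 35.6 14
```

```text
time_s: 20.78
ee_pos: [0.4665, -0.2487, 0.1413]
eef_rot: [[-0.814, -0.564, 0.139], [-0.581, 0.789, -0.199], [0.003, -0.243, -0.97]]
ft_force: [3.1, -5.8, -10.4]
opening: 0.0091
grip_force: 78.7
t 20.78 p [ 0.4665 -0.2487  0.1413] open 0.0091 grip 78.7 F [  3.1  -5.8 -10.4] q [ 0.32  0.7  -0.    2.16  1.04  0.17  1.49]
turn [-0.0554 -0.1624 -0.0251]
after turn, travel mm [ -0.9963  53.7172 -13.2924]
```

Joint 6 is getting close to its lower limit, so I'll reduce the lean by half while pulling on.

```bash
python3 -m handwheel '{"jaw":[0,0,0,0,0],"travel":[[0,0,0.001],[0,0,0],[0,0.007,-0.0012],[0,0.007,-0.001],[0,0,0]],"turn":[[-2.5,0,0],[-2.5,0,0],[-2,0,0],[0,0,0],[0,0,0]]}' 80 >/dev/null
python3 go.py .4351 -.2031 .1412 35.6 7
```

```text
t 21.2 p [ 0.4608 -0.2412  0.142 ] open 0.0086 grip 80.4 F [ 1.9 -7.9  2. ] q [ 0.56  0.71 -0.33  2.08  0.83  0.4   1.72]
turn [-0.3823  0.0063 -0.2578]
after turn, travel mm [-1.2667 45.7219 -4.7598]
```

```bash
python3 -m handwheel '{"jaw":[0,0,0,0,0,0,0],"travel":[[0,0.008,-0.0009],[0,0.010,-0.0012],[0,0.010,-0.0012],[0,0.008,-0.0009],[0,0.006,-0.0006],[0,0,0],[0,0,0]],"turn":[[0,0,0],[0,0,0],[0,0,0],[0,0,0],[0,0,0],[0,0,0],[0,0,0]]}' 80 >/dev/null
python3 go.py .4351 -.2031 .1412 35.6 7
```

```text
t 21.78 p [ 0.4361 -0.2074  0.142 ] open 0.0084 grip 80.9 F [  1.8 -10.4   5.6] q [ 0.45  0.68 -0.24  2.18  0.9   0.3   1.59]
turn [-0.4723 -0.1401 -0.2324]
after turn, travel mm [-1.6958  4.1442  0.2987]
```

```bash
cat > prof.py <<'E'
from loc import *
import cv2
X=np.array([.582,-.813,0]);Y=np.array([.813,.582,0]);E0=np.array([.5648,-.3829,0])
def prof(im,n,ys,z,xs):
    out=[]
    for y in ys:
        P=E0+xs[:,None]*X+y*Y+np.array([0,0,z]); uv=proj(M[n],P).astype(np.float32)
        out.append(cv2.remap(im,uv[:,0],uv[:,1],cv2.INTER_LINEAR).ravel())
    return np.array(out)
E
python3 - <<'E'
from prof import *
xs=np.arange(-.22,.03,.005)
for n in('top','scene'):
    a=cv2.resize(cv2.imread(f'pics/{n}0.png',0),(560,420),interpolation=cv2.INTER_AREA).astype(np.float32)
    c=env.grab_frame(n); cv2.imwrite(f'pics/{n}_pulled.png',c[:,:,::-1])
    b=cv2.cvtColor(c,cv2.COLOR_RGB2GRAY).astype(np.float32)
    for lab,ys in(('+',np.arange(.06,.091,.005)),('-',-np.arange(.06,.091,.005))):
        print(n,lab);print('x  ',(xs*1000).astype(int).tolist())
        for im in(a,b): print(np.median(prof(im,n,ys,.168,xs),0).astype(int).tolist())
E
```

```text
top +
x   [-220, -215, -210, -205, -199, -194, -189, -184, -179, -174, -169, -164, -159, -154, -149, -144, -139, -134, -129, -124, -119, -114, -109, -104, -99, -94, -89, -84, -79, -74, -69, -64, -59, -54, -49, -44, -39, -34, -29, -24, -19, -14, -9, -4, 0, 5, 10, 15, 20, 25]
[112, 112, 113, 128, 126, 112, 85, 69, 71, 92, 109, 111, 112, 111, 112, 113, 111, 112, 110, 112, 112, 110, 113, 86, 71, 97, 112, 100, 97, 98, 98, 71, 62, 62, 63, 75, 61, 60, 60, 60, 65, 154, 168, 127, 106, 114, 114, 114, 114, 115]
[68, 69, 72, 78, 77, 71, 66, 64, 77, 174, 177, 157, 165, 163, 164, 166, 161, 162, 161, 160, 162, 161, 159, 160, 159, 160, 160, 159, 159, 159, 159, 159, 158, 159, 159, 140, 137, 128, 85, 70, 66, 67, 70, 98, 121, 123, 121, 123, 123, 123]
top -
x   [-220, -215, -210, -205, -199, -194, -189, -184, -179, -174, -169, -164, -159, -154, -149, -144, -139, -134, -129, -124, -119, -114, -109, -104, -99, -94, -89, -84, -79, -74, -69, -64, -59, -54, -49, -44, -39, -34, -29, -24, -19, -14, -9, -4, 0, 5, 10, 15, 20, 25]
[112, 112, 112, 112, 112, 112, 110, 111, 111, 110, 109, 110, 111, 110, 109, 109, 11
[... 1200 characters left out ...]
 -189, -184, -179, -174, -169, -164, -159, -154, -149, -144, -139, -134, -129, -124, -119, -114, -109, -104, -99, -94, -89, -84, -79, -74, -69, -64, -59, -54, -49, -44, -39, -34, -29, -24, -19, -14, -9, -4, 0, 5, 10, 15, 20, 25]
[131, 129, 130, 130, 128, 129, 130, 130, 130, 131, 130, 130, 130, 129, 131, 130, 130, 129, 129, 131, 131, 130, 131, 130, 129, 130, 130, 132, 130, 129, 130, 131, 130, 130, 131, 128, 130, 130, 132, 128, 127, 125, 194, 197, 133, 129, 129, 130, 130, 129]
[137, 136, 135, 137, 135, 136, 136, 136, 135, 133, 206, 207, 131, 95, 99, 97, 98, 100, 94, 89, 90, 65, 64, 63, 62, 63, 63, 62, 61, 62, 64, 60, 62, 62, 61, 63, 62, 63, 62, 62, 62, 62, 62, 61, 119, 135, 135, 134, 136, 135]
```

```bash
cat > trav.py <<'E'
from prof import *
xs=np.arange(-.21,.02,.0005)
def edge(p,near,rise):  # steepest gradient (smoothed) near a place, centroid
    g=np.gradient(cv2.GaussianBlur(p[None].astype(np.float32),(0,0),2)[0])*rise
    w=np.where(abs(xs-near)<.007,np.clip(g,0,None),0); w[w<.4*w.max()]=0
    return (w*xs).sum()/w.sum()
if __name__=='__main__':
  for n in('top','scene'):
    a=cv2.resize(cv2.imread(f'pics/{n}0.png',0),(560,420),interpolation=cv2.INTER_AREA).astype(np.float32)
    b=cv2.cvtColor(env.grab_frame(n),cv2.COLOR_RGB2GRAY).astype(np.float32)
    for z in(.16,.165,.17):
      for lab,ys in(('+',np.arange(.06,.1,.002)),('-',-np.arange(.06,.1,.002))):
        if n=='top' and lab=='-': continue
        sc=1 if n=='scene' else 0
        r=[]
        for im,off in((a,0),(b,-.160)):
            P=prof(im,n,ys,z,xs); q=P.mean(0)
            i0=xs[np.argmax(np.where((xs>off-.025)&(xs<off+.012),np.gradient(cv2.GaussianBlur(q[None],(0,0),4)[0]),-9))]
            r.append(np.median([edge(p,i0,1) for p in P]))
        print(n,lab,z,np.round(np.array(r)*1000,1),'travel mm',round((r[0]-r[1])*1000,2))
E
python3 trav.py
```

```text
top + 0.16 [ -14.9 -176.5] travel mm 161.64
top + 0.165 [ -16.3 -177.3] travel mm 161.02
top + 0.17 [ -17.9 -178.1] travel mm 160.21
scene + 0.16 [ -17.8 -180.3] travel mm 162.46
scene - 0.16 [ -16.5 -178.7] travel mm 162.29
scene + 0.165 [ -15.  -176.5] travel mm 161.53
scene - 0.165 [ -13.5 -175. ] travel mm 161.47
scene + 0.17 [ -12.2 -172.9] travel mm 160.73
scene - 0.17 [ -10.6 -171. ] travel mm 160.37
```

The cameras give about 161.4 mm of travel, and the arm reading agrees. 3.6 mm to go.

```bash
python3 -m handwheel '{"jaw":[0,0,0,0,0],"travel":[[0,0.002,-0.0002],[0,0.0016,-0.0002],[0,0,0],[0,0,0],[0,0,0]],"turn":[[0,0,0],[0,0,0],[0,0,0],[0,0,0],[0,0,0]]}' 80 >/dev/null
python3 go.py .4351 -.2031 .1412 35.6 7; python3 trav.py | grep -E '0.165'
```

```text
t 22.4 p [ 0.4344 -0.205   0.142 ] open 0.0088 grip 80.9 F [  0.4 -10.5   4.9] q [ 0.44  0.67 -0.23  2.19  0.9   0.29  1.58]
turn [-0.5078 -0.122  -0.281 ]
after turn, travel mm [-1.6858  1.2105  0.6482]
top + 0.165 [ -16.3 -180.5] travel mm 164.21
scene + 0.165 [ -15.  -179.6] travel mm 164.65
scene - 0.165 [ -13.5 -178. ] travel mm 164.54
```

```bash
python3 -m handwheel '{"jaw":[0,0,0,0,0,0],"travel":[[0,0.0005,0],[0,0,0],[0,0,0],[0,0,0],[0,0,0],[0,0,0]],"turn":[[0,0,0],[0,0,0],[0,0,0],[0,0,0],[0,0,0],[0,0,0]]}' 80 >/dev/null
python3 go.py; python3 trav.py | grep -E '0.165'
```

```text
t 23.0 p [ 0.4343 -0.2048  0.142 ] open 0.0089 grip 81.0 F [  1.4 -10.9   5.2] q [ 0.44  0.67 -0.23  2.19  0.9   0.29  1.58]
top + 0.165 [ -16.3 -180.7] travel mm 164.42
scene + 0.165 [ -15.  -179.8] travel mm 164.79
scene - 0.165 [ -13.5 -178.2] travel mm 164.73
```

The drawer is steady at about 164.8 mm and still gripped, so I'm handing in.

```bash
python3 -c "
from rig import env
print(env.sign_off())"
```

```text
the job is handed in; nothing more can be done
None
```

The three bowls are nested concentrically, and the upper drawer is pulled out to about 165 mm by camera and arm readings and still held there; the job is handed in at about 23 s, with the bottles not touched as far as I could tell.

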